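Make up two vacuum-fitting kits from the stock

ROBOT

A 7-joint arm with a two-finger parallel gripper is mounted at the origin on the work surface. World frame = base frame: x ahead of the robot, y to its left, z up, the work surface at z = 0. Lengths are in m, angles in rad, forces in N, time in s.
With the tool pointing down it reaches from about 0.425 to 0.875 m from the base axis. Payload 4.7 kg.
Tool frame: the origin (TCP) lies on the mounting face of the last link; the fingertips stand 182 mm ahead of it and the grasp point (between the pads) lies ahead of it (ctrl.grip_point_offset is the z of the grasp point in the tool frame, in m); z points along the fingers, y is the line along which they close (so a half turn about z gives the same grasp; the last joint's range is limited). The gripper opens to 87 mm and grips with 3 to 60 N. Pads are 19 mm wide; open, the fingers measure 117 mm over their backs; the gripper's body (75 mm by 190 mm) begins 51 mm behind the grasp point.
Start: joints at [-1.255, 0.321, -0.07, 1.45, 0.023, 1.371, -0.057], TCP at [0.193, 0.621, 0.405] pointing down, gripper open.
Joint ranges: [-2.86, 2.86], [-0.3, 2.09], [-1.38, 1.24], [0.06, 2.45], [-1.56, 4.7], [0.09, 2.05], [-2.69, 2.69]. Speed limits (rad/s): [2.57, 2.57, 3.14, 3.14, 3.14, 3.14, 3.14].

INTERFACE

Orientations are given as a rotation vector (axis times angle).
In Python, from bench import ctrl gives the robot as it stands.
- The arm moves only by the tool hand_motion, called after "Call:" by a JSON object that holds its "name" and its "arguments". Schema: {"type":"object","properties":{"steps":{"type":"string"},"grip_n":{"type":"number"},"only":{"type":"string"},"quiet":{"type":"boolean"},"lines":{"type":"string"}},"required":["steps"],"additionalProperties":false}. steps is a string of 1 to 20 rows, parted by a bar, with the numbers parted by commas; each row has 5 numbers: dx, dy, dz in shares of 0.75 m (1.0 is 0.75 m), then a turn about the tool's z in fractions of the full range, 1 being pi rad, then the opening from 0.0 (shut) to 1.0 (fully open); each row is the pose to reach, as a shift and turn from the pose commanded when the call began, along the tool's axes at that moment; what a row does not reach only later rows make up. A row lasts 1/10 s, in which the tool goes at most 0.05 m and 0.15 rad, less where a joint would pass 70% of its speed; a pose out of reach is approached as far as the arm can. The fingers move at their own pace and stop on an object; grip_n is the grip in N (left out, the last holds). Time passes only in rows, so rows that do not move let the fingers close. The tool returns the time, the measured TCP pose, the force, the opening and the grip force at its end. only (a regular expression) keeps the lines of the reply that match it, lines (a string "A,B") keeps lines A to B, and quiet returns only ok. Input that does not fit is refused with a message, and nothing moves.
- ctrl.get_state(): the state, without advancing time (a new reading comes with each control period).
- ctrl.get_image(name): name is "scene" or "top" or "wrist"; returns (picture, depth): 480x640x3 uint8, red, green, blue; 480x640 float32, m along the optical axis (not along the pixel's ray), 0 where there is no reading.
- ctrl.camera_model(name): a dict with "vertical_fov" (degrees; the focal length in pixels is half the picture's height over the tangent of half this angle, whatever the lens; pixels are square), "cx", "cy" (the principal point, pixels), "k1" (the pictures are not rectified: a ray, as slopes to the right and down, at radius r is drawn at 1 + k1 r^2 times it, then the intrinsics apply), "rvec" (rotation vector, rad) and "tvec" (3), from world to camera coordinates, as OpenCV has them; the wrist camera has in their place "hand_eye" (4x4, takes a point from camera to tool coordinates, whose origin is the TCP and whose axes are the flange's). Camera axes: x right, y down, z forward; pixel columns grow to the right and rows downward; lengths in m; the calibration is good to about 2 mm. A picture is of the moment at which its call begins: read the wrist's pose just before it. camera_model takes no time and is no camera call.
- ctrl.close_job(): hands the job in; it is judged then, once.
The state is a dict: "time": time; "joint_positions": joint angles; "qd": joint speeds; "joint_torque": joint torques, N m; "position": TCP position; "tool_rot": TCP orientation; "ft_force": force on the tool from outside, world axes, zero at the start; "torque": the same for the moment, N m; "grip_width": opening from 0.0 (shut) to 1.0 (fully open); "grip_force": force on a finger pad.
Only numpy, scipy, OpenCV 4.12 (cv2) and the standard library are available. Lean on these libraries where they do the work, as an engineer would, in place of code of your own. Each camera call takes 0.05 s, during which the arm holds its last target. There are 200 camera calls.

TASK

Make up the two vacuum-fitting kits from the stock on the desk. The three-bay tray gets the small seal box in its wide bay, the reducer in the middle bay and the four-way cross in the narrow end bay; the two-bay tray gets the large seal box in its wide bay and the straight nipple in its narrow bay. Set each thing down gently, upright on the floor of its bay as it stands now, and leave the blank flange, the clamp and the stack of boxes where they are.

Things in the scene. Friction and masses are not known exactly. Their poses are not given: they have to be found in the camera images.
- cross: Four-way vacuum cross, plain steel, 160 g, upright on one of its four round flanges: 60 mm high, 60 mm across its two level side arms (at 30 mm height), tubes 14 mm thick. Flanges 30 mm across, 5 mm thick; grip the top one (55 to 60 mm height), fingers either side of the arms' plane. Origin: centre of its underside, z up, x along the side arms.
- nipple: Straight vacuum nipple of plain stainless steel, standing upright: a 28 mm tube with a 40 mm flange, 5 mm thick, at each end; 60 mm high. The top flange is at 55 to 60 mm height. Origin at the centre of its underside, z axis up along its axis; round, so its yaw does not matter. 130 g.
- reducer: Vacuum reducer, plain steel, 200 g, upright on its wide foot flange (55 mm across, 5 mm thick); above it a cone up to 20 mm height (keep fingertips above that), a 16 mm neck, and a top flange 30 mm across at 40 to 45 mm height, to be gripped. Round. Origin: centre of its underside, z up.
- box_large: The large seal box: a single closed, clear plastic round box, 52 mm across and 22 mm high, dark O-rings visible inside on a white paper disc. Origin at the centre of its underside, z axis up along its axis; round. 60 g.
- box_small: The small seal box: a single closed, clear plastic round box, 36 mm across and 22 mm high, with dark O-rings inside. Origin at the centre of its underside, z axis up along its axis; round. 35 g.
- tray3: Three-bay kit tray, open, white card, brown dividers, fixed: 256 mm (along its y) by 120 mm (x). Walls and dividers 3 mm thick, 16 mm high; floor 3 mm thick. Origin: centre of its underside, z up. Bays are 114 mm clear in x, centred on x = 0. Along y: wide bay (to the robot's right), 100 mm clear, centred at -75 mm; middle bay, 72 mm clear, at +14 mm; narrow end bay, 72 mm clear, at +89 mm.
- tray2: Two-bay kit tray, open, white card, brown dividers, fixed: 181 mm (along its y) by 120 mm (x). Walls and divider 3 mm thick, 16 mm high from the underside; floor 3 mm thick. Origin: centre of its underside, z up. Bays are 114 mm clear in x, centred on x = 0. Along y: wide bay (to the robot's right), 100 mm clear, centred at -37.5 mm; narrow bay, 72 mm clear, at +51.5 mm.
- blank: Bystander: aluminium blank flange lying flat among the stock, a plain disc 55 mm across and 8 mm thick. Not wanted. Origin at the centre of its underside.
- clamp: Bystander: aluminium flange clamp lying flat among the stock, a ring about 50 mm across and 14 mm high with two ears and a wing nut that reach 41 mm from the ring's centre along its x axis. Not wanted. Origin at the ring's centre, on the underside.
- stack: Bystander: a stack of five clear round boxes, 46 mm across and 85 mm high altogether, standing at the left of the work. Not wanted. Origin at the centre of its underside.
Mind the look-alikes: they are no part of the job. What is shaped like the box_small but blue or yellow is not meant.

How it is judged:
By the outcome, as a careful person would: the job done as asked, in the order asked, and still so for the second after the job is handed in, with the robot touching nothing.
It also fails if it takes over 144 s, if anything falls off the work surface, if the arm or the gripper's body presses on something with over 40 N, if the wrist force passes 120 N, or if a joint passes its speed limit or range.

## Working session

There is one attempt and no reset: what is moved stays moved. The work goes in short steps, Python scripts to look and compute and a tool call to move; the robot and the scene stay as the last step left them, time stands still between calls to the robot, and variables do not carry over. Pictures are saved under pics/ and viewed, at most 14 in all, crops included, and the job is handed in when it is done.

```bash
ls; mkdir -p pics; python3 - <<'E'
from bench import ctrl
import cv2
print(ctrl.get_state(), ctrl.grip_point_offset)
for n in ("scene","top","wrist"):
    print(n, ctrl.camera_model(n))
    p,d=ctrl.get_image(n); cv2.imwrite(f"pics/{n}0.png",p[:,:,::-1]); print((d>0).mean())
E
```

```text
pics
{'time': 0.0, 'joint_positions': array([-1.25490274,  0.32179585, -0.07010389,  1.45167283,  0.02261028,
        1.37079365, -0.05684155]), 'qd': array([ 1.02430523e-03, -1.93290830e-03,  1.62121541e-05, -2.37885315e-03,
        8.10771809e-05, -1.08170577e-03, -1.18328404e-03]), 'joint_torque': array([-3.40053239e-04, -4.91299367e+01, -4.03871499e-01, -3.12526166e+01,
       -6.38242043e-02,  4.37918189e-02,  1.61718890e-04]), 'position': array([0.19316137, 0.62041633, 0.40368006]), 'tool_rot': array([-4.72062260e-01, -3.10573903e+00,  2.94280621e-03]), 'ft_force': array([ 0.67781414,  0.48942548, -0.12433584]), 'torque': array([-0.04880608,  0.02730498, -0.02625254]), 'grip_force': 0.0, 'grip_width': 0.9988686652899118} 0.1635
scene {'vertical_fov': 56.223639533380734, 'cx': 317.25485574173837, 'cy': 234.64876835106617, 'k1': -0.026491100351243253, 'rvec': array([ 2.10594759,  1.54218248, -0.50542326]), 'tvec': array([-0.16602361, -0.37231842,  1.376194  ])}
0.9959830729166667
top {'vertical_fov': 56.86120557776459, 'cx': 321.41548418096954, 'cy': 234.8478777332663, 'k1': -0.03785755919579827, 'rvec': array([ 2.1418919 , -2.14721042,  0.12347377]), 'tvec': array([0.05533468, 0.5249858 , 0.91867681])}
0.9961588541666667
wrist {'vertical_fov': 63.248268955425175, 'cx': 318.94037708915187, 'cy': 243.71410777356473, 'k1': -0.03212439719934855, 'hand_eye': array([[ 4.15656714e-04, -9.55609888e-01, -2.94634638e-01,
         8.06125448e-02],
       [ 9.99999820e-01,  2.69541766e-04,  5.36528441e-04,
         1.51756104e-03],
       [-4.33295542e-04, -2.94634808e-01,  9.55609827e-01,
         2.02100125e-02],
       [ 0.00000000e+00,  0.00000000e+00,  0.00000000e+00,
         1.00000000e+00]])}
0.996025390625
```

View pics/top0.png

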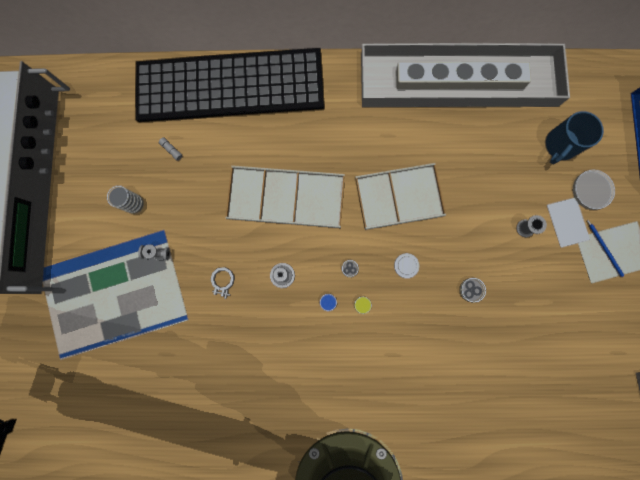

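View pics/scene0.png

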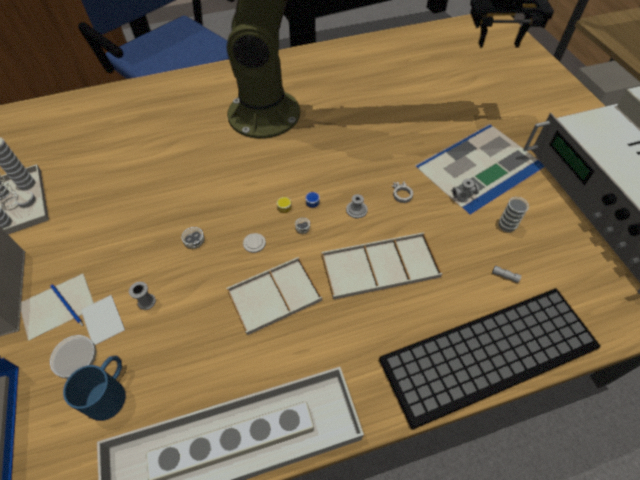

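The top view shows the cross (152,252) standing on a brochure, the clamp (222,282), reducer (282,274), small box (350,268), blank (407,265), large box (473,290) and nipple (530,227). It also shows tray3 (286,197), tray2 (400,197), the stack (125,200) and the blue and yellow decoys (328,302) and (363,305). The scene view agrees.

```bash
cat > h.py <<'E'
import numpy as np, cv2
from scipy.spatial.transform import Rotation as R
from bench import ctrl
def cam(n, st=None):
    m=ctrl.camera_model(n); f=240/np.tan(np.radians(m["vertical_fov"])/2)
    if n=="wrist":
        T=np.eye(4); T[:3,:3]=R.from_rotvec(st["tool_rot"]).as_matrix(); T[:3,3]=st["position"]
        T=T@m["hand_eye"]; Rc,o=T[:3,:3],T[:3,3]
    else:
        Rw=R.from_rotvec(m["rvec"]).as_matrix(); Rc=Rw.T; o=-Rc@m["tvec"]
    K=np.array([[f,0,m["cx"]],[0,f,m["cy"]],[0,0,1]])
    return K,np.array([m["k1"],0,0,0]),Rc,o
def rays(c,uv):
    K,D,Rc,o=c
    s=cv2.undistortPoints(np.asarray(uv,float).reshape(-1,1,2),K,D).reshape(-1,2)
    return np.c_[s,np.ones(len(s))]@Rc.T
def onplane(c,uv,z):
    d=rays(c,uv); return c[3]+d*((z-c[3][2])/d[:,2])[:,None]
def look(n):
    st=ctrl.get_state(); c=cam(n,st); p,d=ctrl.get_image(n)
    v,u=np.mgrid[:480,:640]
    P=c[3]+rays(c,np.c_[u.ravel(),v.ravel()])*d.reshape(-1,1); P[d.ravel()==0]=np.nan
    return p,d,P.reshape(480,640,3),c
def tri(c1,a,c2,b):
    d1,d2=rays(c1,[a])[0],rays(c2,[b])[0]
    t=np.linalg.lstsq(np.c_[d1,-d2],c2[3]-c1[3],rcond=None)[0]
    p,q=c1[3]+t[0]*d1,c2[3]+t[1]*d2
    return (p+q)/2,np.linalg.norm(p-q)
def off(p,yaw=None):  # tool-axis shift to move grip point to p (world)
    st=ctrl.get_state(); M=R.from_rotvec(st["tool_rot"]).as_matrix()
    g=st["position"]+M[:,2]*ctrl.grip_point_offset
    return M.T@(np.asarray(p)-g), g, np.arctan2(M[1,1],M[0,1])
E
cat > m.py <<'E'
from h import *
L={n:look(n) for n in("top","scene")}
p,d,P,c=L["top"]
print("table z", np.nanmedian(P[330:360,300:400,2]))
seeds=dict(cross=(152,252),clamp=(222,282),reducer=(282,274),small=(350,268),blank=(407,265),large=(473,290),nipple=(530,227),stack=(125,200))
for k,(u,v) in seeds.items():
    Q=P[v,u]; 
    for n in L:
        X=L[n][2]; m=(np.hypot(X[...,0]-Q[0],X[...,1]-Q[1])<.06)&(X[...,2]>.006)
        if not m.any(): continue
        zt=np.percentile(X[m][:,2],97); t=m&(X[...,2]>zt-.004)
        nl,lab,stt,cen=cv2.connectedComponentsWithStats(t.astype(np.uint8)); 
        i=1+np.argmax(stt[1:,4]); 
        (uu,vv),rr,_=cv2.minAreaRect(np.argwhere(lab==i)[:,::-1].astype(np.float32))
        print(k,n,"top z",zt.round(4),"px",np.round(uu if 0 else (uu,vv),1),"xy",onplane(L[n][3],[(uu,vv)],zt)[0].round(4), "size",rr)
for n in L:
    X,pp=L[n][2],L[n][0]
    m=(X[...,2]>.010)&(X[...,2]<.022)
    for nm,(u,v) in dict(t3=(300,197),t2=(405,195)).items():
        Q=P[v,u]
        s=m&(abs(X[...,0]-Q[0])<.1)&(abs(X[...,1]-Q[1])<.2)
        nl,lab,stt,cen=cv2.connectedComponentsWithStats(s.astype(np.uint8),connectivity=8)
        for i in np.argsort(-stt[1:,4])[:3]+1:
            Y=X[lab==i]; r=cv2.minAreaRect((Y[:,:2]*1000).astype(np.float32)); print(nm,n,np.round(r[0],1),np.round(r[1],1),round(r[2],2),"z",np.percentile(Y[:,2],[5,50,95]).round(4))
        w=(abs(X[...,0]-Q[0])<.02)&(abs(X[...,1]-Q[1])<.02); print("floor",np.nanmedian(X[w][:,2]).round(4),Q.round(3))
np.save("top.npy",P)
E
python3 m.py
```

```text
table z 0.0008064532464315266
cross top top z 0.064 px [148.9 250.9] xy [0.4885 0.4166 0.064 ] size (12.480754852294922, 13.867505073547363)
cross scene top z 0.0628 px [467.7 182.6] xy [0.4919 0.4155 0.0628] size (11.627553939819336, 8.497057914733887)
clamp top top z 0.018 px [221.6 278.7] xy [0.4319 0.2718 0.018 ] size (22.360679626464844, 22.807889938354492)
clamp scene top z 0.0168 px [402.3 191. ] xy [0.4327 0.271  0.0168] size (20.595279693603516, 15.861687660217285)
reducer top top z 0.0492 px [279.9 274.1] xy [0.4405 0.1412 0.0492] size (13.281564712524414, 12.965337753295898)
reducer scene top z 0.048 px [357.8 198.4] xy [0.4442 0.1416 0.048 ] size (10.733126640319824, 8.944271087646484)
small top top z 0.0263 px [349.5 267.6] xy [ 0.455  -0.0062  0.0263] size (16.127614974975586, 15.17893123626709)
small scene top z 0.0246 px [302.  223.5] xy [ 0.4591 -0.0079  0.0246] size (11.0, 14.0)
blank top top z 0.0116 px [406.5 263.8] xy [ 0.4637 -0.1311  0.0116] size (20.238576889038086, 17.39252471923828)
blank scene top z 0.011 px [253.5 242. ] xy [ 0.4664 -0.1331  0.011 ] size (
[... 714 characters left out ...]
] 9.03 z [0.0117 0.0164 0.0196]
floor 0.0042 [0.615 0.103 0.005]
t2 top [ 616.2 -121.2] [121.  182.7] 9.53 z [0.0112 0.0162 0.0195]
t2 top [608.4  39.6] [ 63.3 120.9] 85.28 z [0.0122 0.0166 0.0191]
t2 top [ 672.6 -138.3] [0. 0.] 0.0 z [0.0104 0.0104 0.0104]
floor 0.0038 [ 0.619 -0.133  0.003]
t3 scene [616.8 136.6] [257.5 124.8] 85.11 z [0.0107 0.0153 0.0188]
t3 scene [607.6 -66.7] [124.5  77.1] 7.35 z [0.0109 0.0153 0.0185]
t3 scene [617.1 112.2] [ 3.5 63.1] 84.73 z [0.0118 0.0151 0.0183]
floor 0.0035 [0.615 0.103 0.005]
t2 scene [ 617.1 -120.2] [123.4 181.8] 9.95 z [0.0109 0.0153 0.0185]
t2 scene [609.1  39.3] [ 62.3 123.2] 85.47 z [0.0109 0.0153 0.019 ]
floor 0.0031 [ 0.619 -0.133  0.003]
```

```bash
python3 - <<'E'
import cv2
p=cv2.imread("pics/top0.png"); a=cv2.resize(p[150:310,100:340],None,fx=3.3,fy=3.3,interpolation=3)[:, :800]
cv2.imwrite("pics/crop0.png",a)
E
```

```text
(no output)
```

View pics/crop0.png

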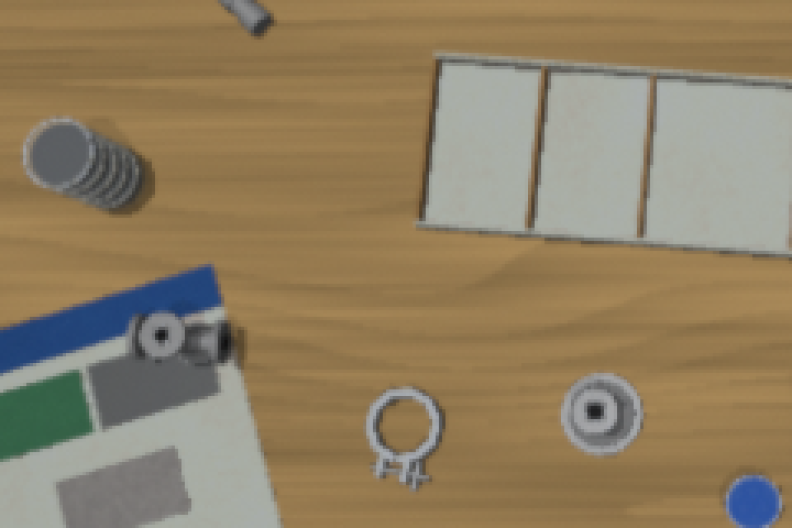

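The crop confirms the cross's arms run roughly along world y (arm end at crop px (220,342)). The trays are empty, and the rim rectangles match the given sizes (257x121, 182x121). I'll now work out the offsets and the cross's yaw.

```bash
cat >> h.py <<'E'
T3=(np.array([.6168,.1364]),np.radians(-4.85)); T2=(np.array([.6166,-.1207]),np.radians(9.7))
def bay(T,y): return T[0]+y*np.array([-np.sin(T[1]),np.cos(T[1])])
def go(xy,z,a=None):
    d,g,y=off([*xy,z]); t=0 if a is None else -((a-y+np.pi/2)%np.pi-np.pi/2)
    print("shift",d.round(4),"turn",round(t,3),"| grip at",g.round(4),"closing deg",round(np.degrees(y),1))
E
python3 - <<'E'
from h import *
P=np.load("top.npy")
print("bays",bay(T3,-.075),bay(T3,.014),bay(T3,.089),bay(T2,-.0375),bay(T2,.0515))
m=(np.hypot(P[...,0]-.489,P[...,1]-.415)<.05)&(P[...,2]>.018)&(P[...,2]<.047)
Y=P[m][:,:2]; w,v=np.linalg.eigh(np.cov(Y.T)); print(len(Y),Y.mean(0),w,v[:,1],np.degrees(np.arctan2(v[1,1],v[0,1])))
print(R.from_rotvec(ctrl.get_state()["tool_rot"]).as_matrix().round(3))
go((.5,.3),.2,T3[1]); go((.457,-.007),.14,T3[1])
E
```

```text
bays [0.61045894 0.06166854] [0.61798366 0.15034987] [0.62432472 0.22508133] [ 0.62291835 -0.15766388] [ 0.6079228  -0.06993627]
181 [0.48810677 0.41066995] [5.32004396e-05 5.98773298e-04] [0.05525029 0.99847254] 86.83277875729156
[[-0.955  0.297 -0.   ]
 [ 0.297  0.955 -0.001]
 [-0.    -0.001 -1.   ]]
shift [-0.3882 -0.2147  0.041 ] turn 1.354 | grip at [0.1932 0.6204 0.2408] closing deg 72.7
shift [-0.4384 -0.5206  0.1012] turn 1.354 | grip at [0.1932 0.6204 0.2408] closing deg 72.7
```

Careful with the scale: shifts go in shares of 0.75 m and turns go in shares of pi rad. That gives: -0.52 m / 0.75 = -0.6933, -0.438 m / 0.75 = -0.584, 1.354 rad / 3.1416 = 0.431.

Call:
{"name": "hand_motion", "arguments": {"steps": "-0.5173,-0.2867,0.0533,0.431,1 | -0.5173,-0.2867,0.0533,0.431,1 | -0.5173,-0.2867,0.0533,0.431,1 | -0.5173,-0.2867,0.0533,0.431,1 | -0.5173,-0.2867,0.0533,0.431,1 | -0.5173,-0.2867,0.0533,0.431,1 | -0.5173,-0.2867,0.0533,0.431,1 | -0.5173,-0.2867,0.0533,0.431,1 | -0.5173,-0.2867,0.0533,0.431,1 | -0.584,-0.6933,0.1333,0.431,1 | -0.584,-0.6933,0.1333,0.431,1 | -0.584,-0.6933,0.1333,0.431,1 | -0.584,-0.6933,0.1333,0.431,1 | -0.584,-0.6933,0.1333,0.431,1 | -0.584,-0.6933,0.1333,0.431,1 | -0.584,-0.6933,0.1333,0.431,1 | -0.584,-0.6933,0.1333,0.431,1 | -0.584,-0.6933,0.1333,0.431,1 | -0.584,-0.6933,0.1333,0.431,1", "grip_n": 15}}

```text
time: 2.15
position: [0.4573, -0.0041, 0.3051]
tool_rot: [2.31, 2.129, 0.001]
ft_force: [-0.2, 0.5, -0.5]
grip_width: 1.003
grip_force: 0.0
```

```bash
cat > w.py <<'E'
import sys
from h import *
p,d,P,c=look("wrist"); nm=sys.argv[1]; x,y,zt,rad=map(float,sys.argv[2:6])
cv2.imwrite(f"pics/{nm}.png",p[:,:,::-1]); np.save("w.npy",P)
m=(np.hypot(P[...,0]-x,P[...,1]-y)<rad)&(abs(P[...,2]-zt)<.007)
n,lab,s,cen=cv2.connectedComponentsWithStats(m.astype(np.uint8)); i=1+np.argmax(s[1:,4]); Y=P[lab==i]
cn=max(cv2.findContours((lab==i).astype(np.uint8),0,1)[0],key=cv2.contourArea)
z=np.median(Y[:,2]); e=cv2.fitEllipse(cn); print("z",z,"px",np.round(e,1).tolist() if 0 else e)
h=onplane(c,cn.reshape(-1,2),z)[:,:2]; (cc,r)=cv2.minEnclosingCircle((h*1000).astype(np.float32))
print("on plane, ellipse centre",onplane(c,[e[0]],z)[0].round(4),"circle",cc,r)
E
python3 w.py w1 .457 -.007 .023 .04
```

```text
z 0.021696925987706117 px ((315.33721923828125, 248.3999481201172), (48.940616607666016, 50.679847717285156), 90.87313079833984)
on plane, ellipse centre [ 0.4558 -0.0057  0.0217] circle (455.92584228515625, -6.048198223114014) 18.682437896728516
```

View pics/w1.png

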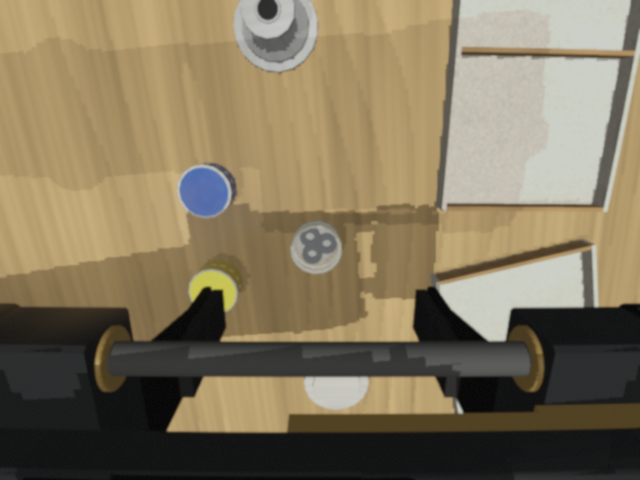

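The small box sits at (316,248), clear with dark rings, 22 mm high and about 37 mm across. The yellow decoy is at (214,290), near the left finger, so I'll approach with a narrower opening.

```bash
python3 -c "
from h import *
go((.4558,-.0059),.021,T3[1])"
```

```text
shift [-0.0019 -0.0016  0.1206] turn 0.003 | grip at [ 0.4574 -0.0041  0.1416] closing deg -4.7
```

To row units: 0.12 m / 0.75 = 0.16, 0.11 m / 0.75 = 0.1467.

Call:
{"name": "hand_motion", "arguments": {"steps": "-0.0027,-0.0021,0.04,0,0.7 | -0.0027,-0.0021,0.08,0,0.7 | -0.0027,-0.0021,0.12,0,0.7 | -0.0027,-0.0021,0.1467,0,0.7 | -0.0027,-0.0021,0.16,0,0.7 | -0.0027,-0.0021,0.16,0,0.7 | -0.0027,-0.0021,0.16,0,0.7 | -0.0027,-0.0021,0.16,0,0 | -0.0027,-0.0021,0.16,0,0 | -0.0027,-0.0021,0.16,0,0 | -0.0027,-0.0021,0.16,0,0 | -0.0027,-0.0021,0.16,0,0 | -0.0027,-0.0021,0.16,0,0 | -0.0027,-0.0021,0.16,0,0 | -0.0027,-0.0021,0.1333,0,0 | -0.0027,-0.0021,0.08,0,0 | -0.0027,-0.0021,0.0267,0,0 | -0.0027,-0.0021,0.0267,0,0 | -0.0027,-0.0021,0.0267,0,0", "grip_n": 12}}

```text
time: 4.1
position: [0.4553, -0.0079, 0.2853]
tool_rot: [2.313, 2.125, 0.003]
ft_force: [-0.4, -0.4, -1.3]
grip_width: 0.412
grip_force: 12.0
```

```bash
python3 -c "
from h import *
go(bay(T3,-.075),.13,T3[1])"
```

```text
shift [ 0.0823  0.1485 -0.0079] turn -0.0 | grip at [ 0.4556 -0.0077  0.1218] closing deg -4.9
```

To row units: 0.1485 m / 0.75 = 0.198, 0.082 m / 0.75 = 0.1093.

Call:
{"name": "hand_motion", "arguments": {"steps": "0.1093,0.198,-0.0667,0,0 | 0.1093,0.198,-0.0667,0,0 | 0.1093,0.198,-0.0667,0,0 | 0.1093,0.198,-0.0667,0,0 | 0.1093,0.198,-0.0667,0,0 | 0.1093,0.198,-0.0667,0,0 | 0.1093,0.198,-0.0667,0,0"}}

```text
time: 4.8
position: [0.6088, 0.0602, 0.3329]
tool_rot: [-2.314, -2.122, 0.005]
ft_force: [0.1, -0.3, -1.6]
grip_width: 0.41
grip_force: 12.0
```

```bash
cat > t.py <<'E'
import sys
from h import *
p,d,P,c=look("wrist"); cv2.imwrite(f"pics/{sys.argv[1]}.png",p[:,:,::-1]); np.save("w.npy",P)
T,yc,w=dict(T3a=(T3,-.075,.1),T3b=(T3,.014,.072),T3c=(T3,.089,.072),T2a=(T2,-.0375,.1),T2b=(T2,.0515,.072))[sys.argv[2]]
b=bay(T,yc); C,S=np.cos(T[1]),np.sin(T[1])
q=P[...,:2]-b; X=q[...,0]*C+q[...,1]*S; Y=-q[...,0]*S+q[...,1]*C; Z=P[...,2]
print("floor z",np.nanmedian(Z[(abs(X)<.05)&(abs(Y)<w/2-.006)&(Z<.012)]))
for nm,A,B,hw,l in(("x",X,Y,.057,w/2-.01),("y",Y,X,w/2,.045)):
    for s in(-1,1):
        m=(abs(B)<l)&(abs(A-s*(hw+.0015))<.009)&(Z>.012)&(Z<.022); 
        if m.sum()>10: print(nm,s,m.sum(),"rim mid off",(A[m].mean()-s*(hw+.0015)).round(4),"z",Z[m].mean().round(4), "slope deg",np.degrees(np.polyfit(B[m],A[m],1)[0]).round(2))
go(b,.15,T[1])
E
python3 t.py t1 T3a
```

```text
floor z 0.0027561165611739435
x -1 457 rim mid off 0.0013 z 0.0154 slope deg -0.07
x 1 461 rim mid off 0.0001 z 0.0154 slope deg 0.09
y -1 69 rim mid off 0.0005 z 0.0144 slope deg 0.02
y 1 475 rim mid off -0.0001 z 0.0158 slope deg -0.02
shift [0.0018 0.002  0.02  ] turn -0.002 | grip at [0.6084 0.0601 0.17  ] closing deg -4.9
```

View pics/t1.png

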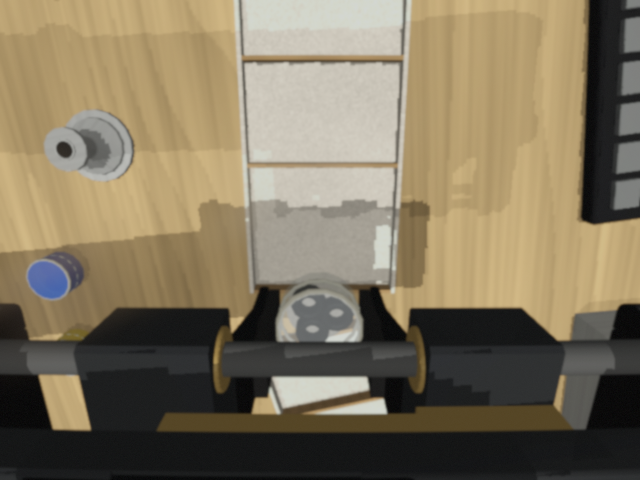

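The box is held at (318,315), above the wide bay with the dividers at rows 165 and 60. The tray measures within 1 mm of my estimate and its floor is at 2.8 mm.

To row units: 0.142 m / 0.75 = 0.1893, 0.14 m / 0.75 = 0.1867.

Call:
{"name": "hand_motion", "arguments": {"steps": "0.0027,0.0027,0.0533,0,0 | 0.0027,0.0027,0.1067,0,0 | 0.0027,0.0027,0.1467,0,0 | 0.0027,0.0027,0.1667,0,0 | 0.0027,0.0027,0.18,0,0 | 0.0027,0.0027,0.1867,0,0 | 0.0027,0.0027,0.1893,0,0 | 0.0027,0.0027,0.1893,0,0 | 0.0027,0.0027,0.1893,0,0"}}

```text
time: 5.75
position: [0.6128, 0.063, 0.1939]
tool_rot: [2.313, 2.124, 0.003]
ft_force: [-0.1, -0.3, 0.0]
grip_width: 0.411
grip_force: 12.0
```

```bash
python3 -c "
from h import *
go(bay(T3,-.075),.024)"
```

```text
shift [-0.0017 -0.0025  0.0064] turn 0 | grip at [0.6131 0.0631 0.0304] closing deg -4.9
```

To row units: 0.0045 m / 0.75 = 0.006, 0.0035 m / 0.75 = 0.0047.

Call:
{"name": "hand_motion", "arguments": {"steps": "0,0,0.0033,0,0 | 0,0,0.0047,0,0 | 0,0,0.006,0,0 | 0,0,0.006,0,0 | 0,0,0.006,0,0"}}

```text
time: 6.25
position: [0.6122, 0.063, 0.1882]
tool_rot: [-2.314, -2.125, 0.0]
ft_force: [-0.5, -0.5, -0.9]
grip_width: 0.411
grip_force: 12.0
```

To row units: 0.001 m / 0.75 = 0.0013.

Call:
{"name": "hand_motion", "arguments": {"steps": "0,0,0.0013,0,0 | 0,0,0.0013,0,0 | 0,0,0.0013,0,0"}}

```text
time: 6.55
position: [0.6123, 0.063, 0.188]
tool_rot: [-2.314, -2.125, -0.0]
ft_force: [-2.8, -0.3, 5.5]
grip_width: 0.412
grip_force: 12.0
```

Call:
{"name": "hand_motion", "arguments": {"steps": "0,0,0.0013,0,0 | 0,0,0.0013,0,0 | 0,0,0.0013,0,0"}}

```text
time: 6.85
position: [0.6124, 0.0629, 0.188]
tool_rot: [-2.313, -2.124, -0.001]
ft_force: [-4.0, -1.1, 10.7]
grip_width: 0.408
grip_force: 12.0
```

Contact. I'll ease off 1.5 mm, open part way and rise.

To row units: -0.15 m / 0.75 = -0.2, -0.0015 m / 0.75 = -0.002.

Call:
{"name": "hand_motion", "arguments": {"steps": "0,0,-0.002,0,0 | 0,0,-0.002,0,0.46 | 0,0,-0.002,0,0.5 | 0,0,-0.002,0,0.6 | 0,0,-0.002,0,0.65 | 0,0,-0.002,0,0.65 | 0,0,-0.0267,0,0.65 | 0,0,-0.08,0,0.65 | 0,0,-0.1467,0,0.8 | 0,0,-0.2,0,1 | 0,0,-0.2,0,1 | 0,0,-0.2,0,1"}}

```text
time: 8.05
position: [0.6124, 0.0629, 0.3373]
tool_rot: [2.313, 2.125, 0.004]
ft_force: [-0.8, -0.3, 0.3]
grip_width: 0.927
grip_force: 0.0
```

```bash
python3 w.py w2 .6115 .062 .025 .04; python3 -c "
from h import *
print(bay(T3,-.075))
go((.442,.1414),.17,T3[1])"
```

```text
z 0.024704996731104933 px ((317.8017578125, 232.32249450683594), (45.13832473754883, 46.146942138671875), 88.33102416992188)
on plane, ellipse centre [0.6134 0.0651 0.0247] circle (613.3795776367188, 64.76898956298828) 18.586977005004883
[0.61045894 0.06166854]
shift [ 0.0636 -0.1758  0.0023] turn -0.0 | grip at [0.6118 0.0631 0.1722] closing deg -4.9
```

Small box placed, top at 25 mm, within 4 mm of the bay centre. Now the reducer.

To row units: -0.1758 m / 0.75 = -0.2344, 0.0636 m / 0.75 = 0.0848.

Call:
{"name": "hand_motion", "arguments": {"steps": "0.0848,-0.2344,0,0,1 | 0.0848,-0.2344,0,0,1 | 0.0848,-0.2344,0,0,1 | 0.0848,-0.2344,0,0,1 | 0.0848,-0.2344,0,0,1 | 0.0848,-0.2344,0,0,1 | 0.0848,-0.2344,0,0,1 | 0.0848,-0.2344,0,0,1"}}

```text
time: 8.9
position: [0.4433, 0.1405, 0.3358]
tool_rot: [2.316, 2.122, -0.002]
ft_force: [0.6, -0.6, 0.0]
grip_width: 1.0
grip_force: 0.0
```

```bash
python3 w.py w3 .442 .1414 .0455 .03;  python3 -c "
from h import *
go((.442,.1414),.0425,T3[1])"
```

```text
z 0.044879542065121986 px ((315.36968994140625, 239.60336303710938), (39.264469146728516, 39.723472595214844), 90.5282974243164)
on plane, ellipse centre [0.4418 0.1427 0.0449] circle (441.6200256347656, 142.49874877929688) 15.099080085754395
shift [ 0.001  -0.0013  0.1299] turn -0.002 | grip at [0.4432 0.1404 0.1724] closing deg -5.0
```

View pics/w3.png

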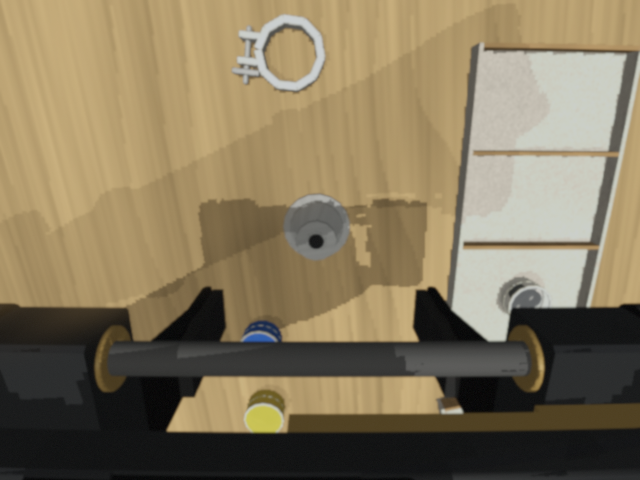

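The reducer's top flange is at (315,240), z 45 mm, radius 15 mm, all as stated, and its surroundings are clear. The small box shows at (527,298), inside its bay.

To row units: 0.129 m / 0.75 = 0.172, 0.125 m / 0.75 = 0.1667.

Call:
{"name": "hand_motion", "arguments": {"steps": "0.0027,-0.0021,0.0533,0,0.8 | 0.0027,-0.0021,0.1067,0,0.8 | 0.0027,-0.0021,0.1467,0,0.8 | 0.0027,-0.0021,0.1667,0,0.8 | 0.0027,-0.0021,0.172,0,0.8 | 0.0027,-0.0021,0.172,0,0.8 | 0.0027,-0.0021,0.172,0,0.8 | 0.0027,-0.0021,0.172,0,0 | 0.0027,-0.0021,0.172,0,0 | 0.0027,-0.0021,0.172,0,0 | 0.0027,-0.0021,0.172,0,0 | 0.0027,-0.0021,0.172,0,0 | 0.0027,-0.0021,0.172,0,0 | 0.0027,-0.0021,0.172,0,0 | 0.0027,-0.0021,0.172,0,0 | 0.0027,-0.0021,0.172,0,0", "grip_n": 20}}

```text
time: 10.55
position: [0.4411, 0.1434, 0.2073]
tool_rot: [2.314, 2.125, 0.0]
ft_force: [0.8, 0.3, 0.4]
grip_width: 0.33
grip_force: 20.0
```

```bash
python3 -c "
from h import *
go((.4417,.1426),.0425,T3[1])"
```

```text
shift [-0.0008  0.0006  0.0013] turn -0.0 | grip at [0.4412 0.1435 0.0438] closing deg -4.9
```

To row units: -0.11 m / 0.75 = -0.1467, -0.08 m / 0.75 = -0.1067.

Call:
{"name": "hand_motion", "arguments": {"steps": "0,0,-0.0133,0,0 | 0,0,-0.0533,0,0 | 0,0,-0.1067,0,0 | 0,0,-0.1467,0,0 | 0,0,-0.1467,0,0 | 0,0,-0.1467,0,0"}}

```text
time: 11.15
position: [0.4409, 0.1433, 0.3178]
tool_rot: [-2.314, -2.125, -0.002]
ft_force: [-0.6, 0.4, -1.5]
grip_width: 0.329
grip_force: 20.0
```

```bash
python3 -c "
from h import *
go(bay(T3,.014),.15,T3[1])"
```

```text
shift [0.0219 0.1758 0.0044] turn -0.0 | grip at [0.441  0.1435 0.1543] closing deg -4.9
```

To row units: 0.1758 m / 0.75 = 0.2344, 0.104 m / 0.75 = 0.1387.

Call:
{"name": "hand_motion", "arguments": {"steps": "0.0292,0.2344,0,0,0 | 0.0292,0.2344,0,0,0 | 0.0292,0.2344,0,0,0 | 0.0292,0.2344,0,0,0 | 0.0292,0.2344,0,0,0 | 0.0292,0.2344,0,0,0 | 0.0292,0.2344,0,0,0 | 0.0292,0.2344,0.0533,0,0 | 0.0292,0.2344,0.0933,0,0 | 0.0292,0.2344,0.12,0,0 | 0.0292,0.2344,0.1307,0,0 | 0.0292,0.2344,0.136,0,0 | 0.0292,0.2344,0.1387,0,0 | 0.0292,0.2344,0.1387,0,0 | 0.0292,0.2344,0.1387,0,0"}}

```text
time: 12.65
position: [0.6185, 0.1504, 0.2145]
tool_rot: [2.313, 2.125, 0.003]
ft_force: [-0.0, 0.1, -1.2]
grip_width: 0.333
grip_force: 20.0
```

```bash
python3 t.py t2 T3b;python3 -c "
from h import *
go(bay(T3,.014),.0468,T3[1])"
```

```text
floor z 0.0028850326564926893
x -1 513 rim mid off 0.0012 z 0.0152 slope deg -0.22
x 1 511 rim mid off 0.0002 z 0.0153 slope deg -0.11
y 1 1501 rim mid off -0.0002 z 0.0153 slope deg -0.02
shift [-0.0002 -0.0005 -0.0991] turn -0.0 | grip at [0.6187 0.1506 0.0509] closing deg -4.9
shift [-0.0003 -0.0007  0.0041] turn -0.0 | grip at [0.6187 0.1506 0.0509] closing deg -4.9
```

View pics/t2.png

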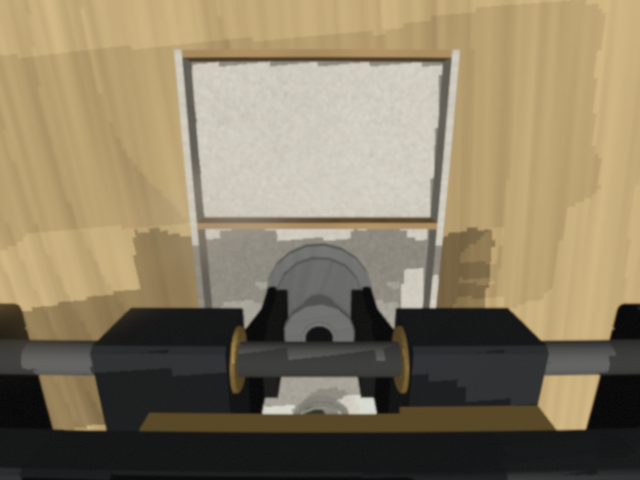

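The reducer hangs upright at (318,330), in the middle bay beyond the divider at row 222, and about 4 mm above the floor.

To row units: 0.003 m / 0.75 = 0.004, 0.002 m / 0.75 = 0.0027.

Call:
{"name": "hand_motion", "arguments": {"steps": "0,0,0.0027,0,0 | 0,0,0.004,0,0 | 0,0,0.004,0,0 | 0,0,0.004,0,0"}}

```text
time: 13.1
position: [0.6181, 0.1504, 0.2104]
tool_rot: [2.314, 2.125, 0.0]
ft_force: [0.4, 0.1, -0.7]
grip_width: 0.326
grip_force: 20.0
```

Call:
{"name": "hand_motion", "arguments": {"steps": "0,0,0.0013,0,0 | 0,0,0.0013,0,0 | 0,0,0.0013,0,0"}}

```text
time: 13.4
position: [0.6182, 0.1503, 0.2103]
tool_rot: [-2.314, -2.125, -0.001]
ft_force: [-2.5, -1.1, 5.3]
grip_width: 0.326
grip_force: 20.0
```

To row units: -0.125 m / 0.75 = -0.1667, -0.1 m / 0.75 = -0.1333.

Call:
{"name": "hand_motion", "arguments": {"steps": "0,0,-0.0009,0,0 | 0,0,-0.0009,0,0.38 | 0,0,-0.0009,0,0.45 | 0,0,-0.0009,0,0.6 | 0,0,-0.0009,0,0.7 | 0,0,-0.0009,0,0.7 | 0,0,-0.0267,0,0.7 | 0,0,-0.08,0,0.7 | 0,0,-0.1333,0,1 | 0,0,-0.1667,0,1 | 0,0,-0.1667,0,1 | 0,0,-0.1667,0,1"}}

```text
time: 14.6
position: [0.618, 0.1503, 0.3345]
tool_rot: [2.314, 2.125, 0.002]
ft_force: [0.0, -0.1, -0.5]
grip_width: 0.959
grip_force: 0.0
```

```bash
python3 w.py w4 .618 .150 .048 .03; python3 -c "
from h import *
go((.49,.416),.19,T3[1])"
```

```text
z 0.047904776240867114 px ((318.2383728027344, 245.51678466796875), (39.547027587890625, 40.313846588134766), 86.7149887084961)
on plane, ellipse centre [0.6186 0.1497 0.0479] circle (618.6921997070312, 149.46722412109375) 15.1525239944458
shift [ 0.2539 -0.1495 -0.0201] turn -0.0 | grip at [0.6174 0.1503 0.1698] closing deg -4.9
```

Reducer upright in the middle bay (top at 47.9 mm, centred within 1 mm). Now the cross.

To row units: 0.254 m / 0.75 = 0.3387, -0.15 m / 0.75 = -0.2.

Call:
{"name": "hand_motion", "arguments": {"steps": "0.3387,-0.2,-0.0267,0,1 | 0.3387,-0.2,-0.0267,0,1 | 0.3387,-0.2,-0.0267,0,1 | 0.3387,-0.2,-0.0267,0,1 | 0.3387,-0.2,-0.0267,0,1 | 0.3387,-0.2,-0.0267,0,1 | 0.3387,-0.2,-0.0267,0,1 | 0.3387,-0.2,-0.0267,0,1 | 0.3387,-0.2,-0.0267,0,1 | 0.3387,-0.2,-0.0267,0,1"}}

```text
time: 15.65
position: [0.4912, 0.4142, 0.3536]
tool_rot: [2.317, 2.121, -0.002]
ft_force: [0.6, -0.4, 0.2]
grip_width: 0.999
grip_force: 0.0
```

```bash
python3 w.py w5 .49 .416 .061 .025;  python3 - <<'E'
from h import *
P=np.load("w.npy")
m=(np.hypot(P[...,0]-.49,P[...,1]-.416)<.05)&(P[...,2]>.02)&(P[...,2]<.05)
Y=P[m][:,:2]; w,v=np.linalg.eigh(np.cov(Y.T)); print(len(Y),Y.mean(0),w,np.degrees(np.arctan2(v[1,1],v[0,1])))
r=cv2.minAreaRect((Y*1000).astype(np.float32)); print(r)
go((.49,.416),.0575,T3[1])
E
```

```text
z 0.0598374749448039 px ((315.54718017578125, 234.45181274414062), (39.0916633605957, 39.608177185058594), 85.24092102050781)
on plane, ellipse centre [0.4901 0.4193 0.0598] circle (490.3580627441406, 419.0506591796875) 15.193658828735352
1148 [0.49046655 0.4229141 ] [5.18305890e-05 5.99745233e-04] 85.57977535705292
((490.1526184082031, 418.80474853515625), (60.73451232910156, 28.833961486816406), 85.66018676757812)
shift [ 0.0018 -0.0013  0.1329] turn -0.003 | grip at [0.4912 0.4142 0.1904] closing deg -5.0
```

View pics/w5.png

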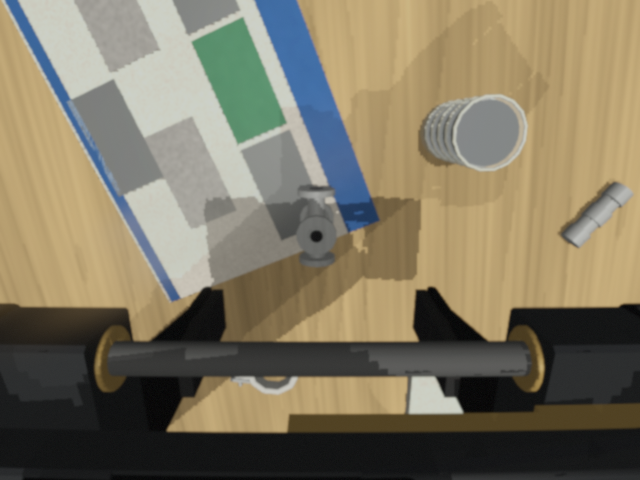

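The cross's top flange is at (316,235), z 59.8 mm, radius 15 mm, and its arms run at 85.6°, vertical in the picture. The stack at (475,132) stays clear.

To row units: 0.133 m / 0.75 = 0.1773, 0.0048 m / 0.75 = 0.0064, -0.005 rad / 3.1416 = -0.0016.

Call:
{"name": "hand_motion", "arguments": {"steps": "0.0064,-0.0019,0.0533,-0.0016,0.7 | 0.0064,-0.0019,0.1067,-0.0016,0.7 | 0.0064,-0.0019,0.1467,-0.0016,0.7 | 0.0064,-0.0019,0.1707,-0.0016,0.7 | 0.0064,-0.0019,0.1773,-0.0016,0.7 | 0.0064,-0.0019,0.1773,-0.0016,0.7 | 0.0064,-0.0019,0.1773,-0.0016,0.7 | 0.0064,-0.0019,0.1773,-0.0016,0 | 0.0064,-0.0019,0.1773,-0.0016,0 | 0.0064,-0.0019,0.1773,-0.0016,0 | 0.0064,-0.0019,0.1773,-0.0016,0 | 0.0064,-0.0019,0.1773,-0.0016,0 | 0.0064,-0.0019,0.1773,-0.0016,0 | 0.0064,-0.0019,0.1773,-0.0016,0 | 0.0064,-0.0019,0.1773,-0.0016,0", "grip_n": 20}}

```text
time: 17.2
position: [0.4892, 0.4211, 0.2214]
tool_rot: [-2.308, -2.131, -0.001]
ft_force: [-0.7, 0.6, 0.6]
grip_width: 0.329
grip_force: 20.0
```

```bash
python3 -c "
from h import *
go((.4902,.419),.0575,T3[1])"
```

```text
shift [-0.0021  0.0011  0.0004] turn 0.005 | grip at [0.4893 0.4212 0.0579] closing deg -4.6
```

To row units: -0.11 m / 0.75 = -0.1467, -0.08 m / 0.75 = -0.1067.

Call:
{"name": "hand_motion", "arguments": {"steps": "0,0,-0.0133,0,0 | 0,0,-0.0533,0,0 | 0,0,-0.1067,0,0 | 0,0,-0.1467,0,0 | 0,0,-0.1467,0,0 | 0,0,-0.1467,0,0"}}

```text
time: 17.8
position: [0.4891, 0.421, 0.3321]
tool_rot: [-2.308, -2.131, -0.002]
ft_force: [1.1, 0.0, -2.0]
grip_width: 0.332
grip_force: 20.0
```

```bash
python3 -c "
from h import *
go(bay(T3,.089)+[.0005,-.001],.1679,T3[1])"
```

```text
shift [-0.1856  0.1509  0.0006] turn 0.005 | grip at [0.4892 0.4212 0.1686] closing deg -4.6
```

To row units: -0.1856 m / 0.75 = -0.2475, 0.151 m / 0.75 = 0.2013, 0.005 rad / 3.1416 = 0.0016.

Call:
{"name": "hand_motion", "arguments": {"steps": "-0.2475,0.2013,0,0.0016,0 | -0.2475,0.2013,0,0.0016,0 | -0.2475,0.2013,0,0.0016,0 | -0.2475,0.2013,0,0.0016,0 | -0.2475,0.2013,0,0.0016,0 | -0.2475,0.2013,0,0.0016,0 | -0.2475,0.2013,0,0.0016,0 | -0.2475,0.2013,0,0.0016,0 | -0.2475,0.2013,0.0533,0.0016,0 | -0.2475,0.2013,0.0933,0.0016,0 | -0.2475,0.2013,0.12,0.0016,0 | -0.2475,0.2013,0.1307,0.0016,0 | -0.2475,0.2013,0.136,0.0016,0 | -0.2475,0.2013,0.136,0.0016,0 | -0.2475,0.2013,0.136,0.0016,0"}}

```text
time: 19.3
position: [0.6253, 0.2245, 0.2307]
tool_rot: [2.313, 2.125, 0.004]
ft_force: [-0.6, -0.7, -1.3]
grip_width: 0.333
grip_force: 20.0
```

```bash
python3 t.py t3 T3c;python3 - <<'E'
from h import *
P=np.load("w.npy"); b=bay(T3,.089)
m=(np.hypot(P[...,0]-b[0],P[...,1]-b[1])<.055)&(P[...,2]>.025)&(P[...,2]<.052)&(abs(P[...,0]-b[0])<.02)
Y=P[m][:,:2];print(cv2.minAreaRect((Y*1000).astype(np.float32)),np.percentile(Y[:,1],[1,99]))
go(b+[.0005,-.001],.0609,T3[1]); print(b)
E
```

```text
floor z 0.002789480293917887
x -1 537 rim mid off 0.0013 z 0.0153 slope deg 0.01
x 1 531 rim mid off 0.0003 z 0.0153 slope deg 0.07
y 1 1303 rim mid off -0.0003 z 0.0154 slope deg -0.03
shift [ 0.0006 -0.0012 -0.0827] turn -0.0 | grip at [0.6257 0.2245 0.0673] closing deg -4.9
((622.8561401367188, 222.63125610351562), (61.36741256713867, 40.05398941040039), 83.98174285888672) [0.22401131 0.2529647 ]
shift [-0.0005 -0.0009  0.0064] turn -0.0 | grip at [0.6257 0.2245 0.0673] closing deg -4.9
[0.62432472 0.22508133]
```

View pics/t3.png

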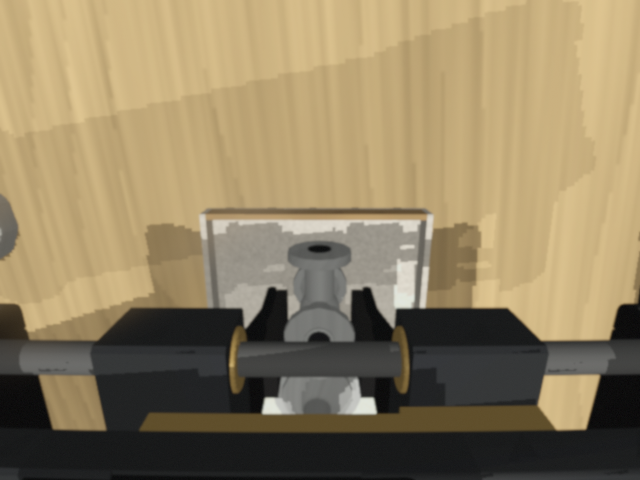

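The cross hangs upright with its arms along the bay (far arm end at (319,247), end wall at row 213). It sits about 2 mm short of centre, so I'll correct that and lower.

To row units: 0.005 m / 0.75 = 0.0067, 0.004 m / 0.75 = 0.0053.

Call:
{"name": "hand_motion", "arguments": {"steps": "0.0027,-0.0007,0,0,0 | 0.0027,-0.0007,0.0027,0,0 | 0.0027,-0.0007,0.0053,0,0 | 0.0027,-0.0007,0.0067,0,0 | 0.0027,-0.0007,0.0067,0,0 | 0.0027,-0.0007,0.0067,0,0"}}

```text
time: 19.95
position: [0.6246, 0.226, 0.2245]
tool_rot: [-2.314, -2.125, -0.0]
ft_force: [0.6, 0.5, 1.1]
grip_width: 0.327
grip_force: 20.0
```

Call:
{"name": "hand_motion", "arguments": {"steps": "0,0,0.0013,0,0 | 0,0,0.0013,0,0 | 0,0,0.0013,0,0"}}

```text
time: 20.25
position: [0.6248, 0.226, 0.2243]
tool_rot: [2.314, 2.125, 0.001]
ft_force: [-1.5, -0.5, 5.6]
grip_width: 0.329
grip_force: 20.0
```

To row units: -0.11 m / 0.75 = -0.1467, -0.1 m / 0.75 = -0.1333.

Call:
{"name": "hand_motion", "arguments": {"steps": "0,0,-0.0009,0,0 | 0,0,-0.0009,0,0.38 | 0,0,-0.0009,0,0.45 | 0,0,-0.0009,0,0.6 | 0,0,-0.0009,0,0.7 | 0,0,-0.0009,0,0.7 | 0,0,-0.0267,0,0.7 | 0,0,-0.08,0,0.7 | 0,0,-0.1333,0,1 | 0,0,-0.1467,0,1 | 0,0,-0.1467,0,1 | 0,0,-0.1467,0,1"}}

```text
time: 21.45
position: [0.6241, 0.226, 0.3321]
tool_rot: [-2.313, -2.125, 0.002]
ft_force: [0.1, 0.4, -1.1]
grip_width: 0.96
grip_force: 0.0
```

```bash
python3 w.py w6 .6245 .225 .063 .03; python3 -c "
from h import *
go((.4095,-.271),.14,T2[1]);go((.55,-.02),.2,T2[1])"
```

```text
z 0.06282723676250057 px ((320.0746154785156, 254.05848693847656), (42.03864669799805, 42.75489807128906), 80.48387908935547)
on plane, ellipse centre [0.6253 0.2244 0.0628] circle (625.2088623046875, 224.14865112304688) 15.2127685546875
shift [-0.5131 -0.1709  0.0289] turn -0.254 | grip at [0.6234 0.2258 0.1678] closing deg -4.9
shift [-0.2512 -0.0524 -0.0317] turn -0.254 | grip at [0.6234 0.2258 0.1678] closing deg -4.9
```

To row units: -0.513 m / 0.75 = -0.684, -0.171 m / 0.75 = -0.228, -0.254 rad / 3.1416 = -0.0809.

Call:
{"name": "hand_motion", "arguments": {"steps": "-0.684,-0.228,0.0387,-0.0809,1 | -0.684,-0.228,0.0387,-0.0809,1 | -0.684,-0.228,0.0387,-0.0809,1 | -0.684,-0.228,0.0387,-0.0809,1 | -0.684,-0.228,0.0387,-0.0809,1 | -0.684,-0.228,0.0387,-0.0809,1 | -0.684,-0.228,0.0387,-0.0809,1 | -0.684,-0.228,0.0387,-0.0809,1 | -0.684,-0.228,0.0387,-0.0809,1 | -0.684,-0.228,0.0387,-0.0809,1 | -0.684,-0.228,0.0387,-0.0809,1 | -0.684,-0.228,0.0387,-0.0809,1 | -0.684,-0.228,0.0387,-0.0809,1 | -0.684,-0.228,0.0387,-0.0809,1"}}

```text
time: 22.9
position: [0.411, -0.2692, 0.3033]
tool_rot: [-2.023, -2.402, 0.001]
ft_force: [0.7, 0.4, 0.1]
grip_width: 0.999
grip_force: 0.0
```

```bash
python3 w.py w7 .4095 -.271 .023 .045;  python3 -c "
from h import *
go((.4095,-.271),.021,T2[1])"
```

```text
z 0.02173421279712842 px ((313.3436584472656, 247.99569702148438), (70.61982727050781, 73.232421875), 91.24181365966797)
on plane, ellipse centre [ 0.4082 -0.2707  0.0217] circle (408.4555969238281, -271.3822021484375) 26.6339111328125
shift [-0.0019 -0.0017  0.119 ] turn 0.002 | grip at [ 0.411  -0.2689  0.14  ] closing deg 9.8
```

View pics/w7.png

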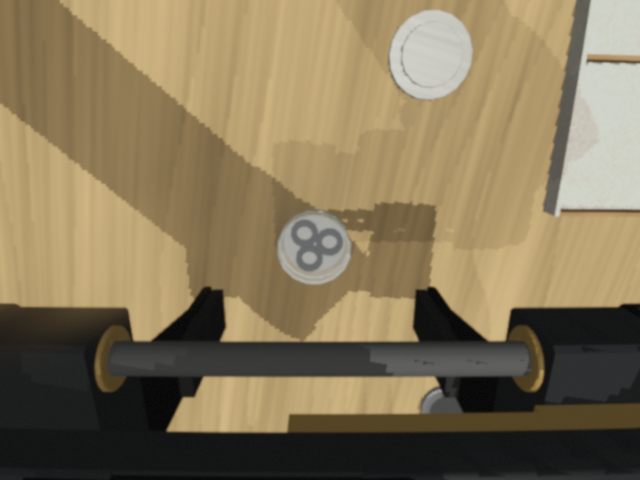

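The large box is at (314,247): O-rings on white, radius 26.6 mm, top at 21.7 mm. The blank is at (430,55), well clear.

To row units: 0.118 m / 0.75 = 0.1573, -0.0017 m / 0.75 = -0.0023.

Call:
{"name": "hand_motion", "arguments": {"steps": "-0.0023,-0.0037,0.04,0,1 | -0.0023,-0.0037,0.08,0,1 | -0.0023,-0.0037,0.12,0,1 | -0.0023,-0.0037,0.1467,0,1 | -0.0023,-0.0037,0.1573,0,1 | -0.0023,-0.0037,0.1573,0,1 | -0.0023,-0.0037,0.1573,0,1 | -0.0023,-0.0037,0.1573,0,0 | -0.0023,-0.0037,0.1573,0,0 | -0.0023,-0.0037,0.1573,0,0 | -0.0023,-0.0037,0.1573,0,0 | -0.0023,-0.0037,0.1573,0,0 | -0.0023,-0.0037,0.1573,0,0 | -0.0023,-0.0037,0.1573,0,0", "grip_n": 12}}

```text
time: 24.35
position: [0.4082, -0.2728, 0.1864]
tool_rot: [-2.026, -2.401, -0.0]
ft_force: [-0.7, 0.6, 1.9]
grip_width: 0.592
grip_force: 12.0
```

```bash
python3 -c "
from h import *
go((.4084,-.2711),.021)"
```

```text
shift [0.0016 0.0005 0.0019] turn 0 | grip at [ 0.4082 -0.2728  0.0229] closing deg 9.7
```

Call:
{"name": "hand_motion", "arguments": {"steps": "0,0,-0.0133,0,0 | 0,0,-0.0533,0,0 | 0,0,-0.1067,0,0 | 0,0,-0.1467,0,0 | 0,0,-0.1467,0,0 | 0,0,-0.1467,0,0"}}

```text
time: 24.95
position: [0.4081, -0.2728, 0.2969]
tool_rot: [2.025, 2.4, 0.002]
ft_force: [-0.2, 0.6, -1.0]
grip_width: 0.593
grip_force: 12.0
```

```bash
python3 -c "
from h import *
go(bay(T2,-.0375),.13,T2[1])"
```

```text
shift [0.0773 0.2308 0.0038] turn -0.0 | grip at [ 0.4084 -0.2727  0.1334] closing deg 9.7
```

To row units: 0.2305 m / 0.75 = 0.3073, 0.0773 m / 0.75 = 0.1031.

Call:
{"name": "hand_motion", "arguments": {"steps": "0.1031,0.3073,-0.04,0,0 | 0.1031,0.3073,-0.04,0,0 | 0.1031,0.3073,-0.04,0,0 | 0.1031,0.3073,-0.04,0,0 | 0.1031,0.3073,-0.04,0,0 | 0.1031,0.3073,-0.04,0,0 | 0.1031,0.3073,-0.04,0,0 | 0.1031,0.3073,-0.04,0,0 | 0.1031,0.3073,-0.04,0,0"}}

```text
time: 25.85
position: [0.6209, -0.1593, 0.3257]
tool_rot: [-2.029, -2.397, 0.001]
ft_force: [0.3, -0.9, -0.3]
grip_width: 0.595
grip_force: 12.0
```

```bash
python3 t.py t4 T2a
```

```text
floor z 0.0027680982813128585
x -1 483 rim mid off 0.0011 z 0.0154 slope deg 0.05
x 1 479 rim mid off -0.0001 z 0.0154 slope deg 0.12
y -1 17 rim mid off 0.0008 z 0.0153 slope deg -19.19
y 1 498 rim mid off 0.0005 z 0.0157 slope deg -0.12
shift [0.0011 0.0022 0.0125] turn -0.003 | grip at [ 0.621  -0.1591  0.1625] closing deg 9.5
```

View pics/t4.png

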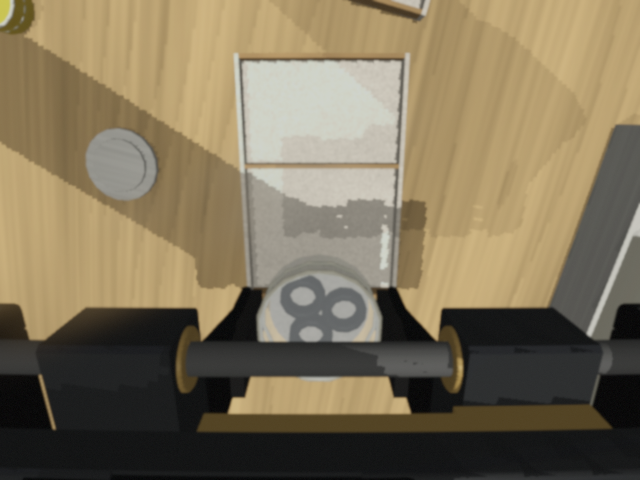

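The large box is held at (320,318), above the wide bay (divider at row 165). The walls measure within 1 mm, so I'll lower it.

To row units: 0.133 m / 0.75 = 0.1773, 0.131 m / 0.75 = 0.1747.

Call:
{"name": "hand_motion", "arguments": {"steps": "0.0013,0.0029,0.0533,0,0 | 0.0013,0.0029,0.1067,0,0 | 0.0013,0.0029,0.1467,0,0 | 0.0013,0.0029,0.1667,0,0 | 0.0013,0.0029,0.1747,0,0 | 0.0013,0.0029,0.1773,0,0 | 0.0013,0.0029,0.1773,0,0 | 0.0013,0.0029,0.1773,0,0"}}

```text
time: 26.7
position: [0.625, -0.1568, 0.1949]
tool_rot: [2.025, 2.399, 0.003]
ft_force: [0.7, -0.1, -0.7]
grip_width: 0.597
grip_force: 12.0
```

Call:
{"name": "hand_motion", "arguments": {"steps": "0,0,0.0013,0,0 | 0,0,0.0027,0,0 | 0,0,0.0027,0,0 | 0,0,0.0027,0,0"}}

```text
time: 27.1
position: [0.6243, -0.1564, 0.1913]
tool_rot: [-2.026, -2.401, -0.0]
ft_force: [-0.4, -0.2, -0.5]
grip_width: 0.59
grip_force: 12.0
```

To row units: 0.001 m / 0.75 = 0.0013.

Call:
{"name": "hand_motion", "arguments": {"steps": "0,0,0.0013,0,0 | 0,0,0.0013,0,0 | 0,0,0.0013,0,0"}}

```text
time: 27.4
position: [0.6243, -0.1564, 0.1902]
tool_rot: [-2.026, -2.401, 0.0]
ft_force: [-0.3, -0.2, -0.9]
grip_width: 0.596
grip_force: 12.0
```

Call:
{"name": "hand_motion", "arguments": {"steps": "0,0,0.0013,0,0 | 0,0,0.0013,0,0 | 0,0,0.0013,0,0"}}

```text
time: 27.7
position: [0.6244, -0.1565, 0.1894]
tool_rot: [2.026, 2.401, 0.0]
ft_force: [-0.5, 0.4, 1.0]
grip_width: 0.595
grip_force: 12.0
```

Careful with the scale: shifts go in shares of 0.75 m and turns go in shares of pi rad. That gives: -0.15 m / 0.75 = -0.2, -0.11 m / 0.75 = -0.1467.

Call:
{"name": "hand_motion", "arguments": {"steps": "0,0,0,0,0.63 | 0,0,0,0,0.68 | 0,0,0,0,0.75 | 0,0,0,0,0.75 | 0,0,0,0,0.75 | 0,0,-0.0267,0,0.75 | 0,0,-0.08,0,0.75 | 0,0,-0.1467,0,1 | 0,0,-0.2,0,1 | 0,0,-0.2,0,1 | 0,0,-0.2,0,1"}}

```text
time: 28.8
position: [0.6245, -0.1566, 0.3403]
tool_rot: [2.025, 2.4, 0.003]
ft_force: [-0.8, 0.7, -1.0]
grip_width: 0.975
grip_force: 0.0
```

```bash
python3 w.py w8 .6235 -.157 .025 .045; python3 -c "
from h import *
print(bay(T2,-.0375))
go((.5445,-.3985),.19,T2[1])"
```

```text
z 0.024732449645055943 px ((317.4560241699219, 230.6514434814453), (63.818912506103516, 65.70130920410156), 91.39518737792969)
on plane, ellipse centre [ 0.625  -0.1544  0.0247] circle (625.0599365234375, -155.07684326171875) 26.53797149658203
[ 0.62291835 -0.15766388]
shift [-0.2255 -0.1192 -0.0149] turn -0.0 | grip at [ 0.624  -0.1561  0.1752] closing deg 9.7
```

Large box placed (top at 24.7 mm, 3 mm from centre). Now the nipple.

To row units: -0.2255 m / 0.75 = -0.3007, -0.119 m / 0.75 = -0.1587.

Call:
{"name": "hand_motion", "arguments": {"steps": "-0.3007,-0.1587,-0.02,0,1 | -0.3007,-0.1587,-0.02,0,1 | -0.3007,-0.1587,-0.02,0,1 | -0.3007,-0.1587,-0.02,0,1 | -0.3007,-0.1587,-0.02,0,1 | -0.3007,-0.1587,-0.02,0,1 | -0.3007,-0.1587,-0.02,0,1 | -0.3007,-0.1587,-0.02,0,1 | -0.3007,-0.1587,-0.02,0,1"}}

```text
time: 29.75
position: [0.5465, -0.3963, 0.3531]
tool_rot: [-2.02, -2.403, -0.002]
ft_force: [0.0, 0.8, 0.5]
grip_width: 1.003
grip_force: 0.0
```

```bash
python3 w.py w9 .5445 -.3985 .061 .03;  python3 -c "
from h import *
go((.5445,-.3985),.0575,T2[1])"
```

```text
z 0.060023835579334495 px ((313.6059265136719, 244.5847625732422), (51.55693054199219, 52.99898910522461), 90.76687622070312)
on plane, ellipse centre [ 0.5441 -0.3984  0.06  ] circle (544.2276611328125, -398.7845153808594) 20.162960052490234
shift [-0.0023 -0.0022  0.1324] turn 0.003 | grip at [ 0.5464 -0.3961  0.1899] closing deg 9.9
```

View pics/w9.png

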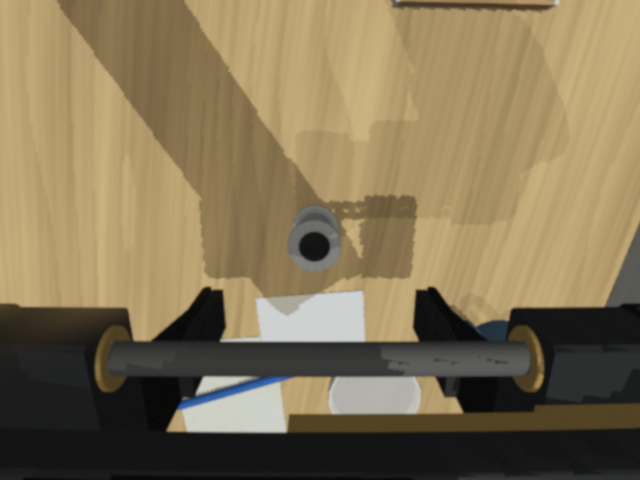

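The nipple's top flange is at (314,245), z 60 mm, radius 20 mm. The mug at (490,330) is outside the gripper's reach.

To row units: 0.132 m / 0.75 = 0.176, -0.0023 m / 0.75 = -0.0031.

Call:
{"name": "hand_motion", "arguments": {"steps": "-0.0027,-0.0031,0.0533,0,0.9 | -0.0027,-0.0031,0.1067,0,0.9 | -0.0027,-0.0031,0.1467,0,0.9 | -0.0027,-0.0031,0.1707,0,0.9 | -0.0027,-0.0031,0.176,0,0.9 | -0.0027,-0.0031,0.176,0,0.9 | -0.0027,-0.0031,0.176,0,0.9 | -0.0027,-0.0031,0.176,0,0 | -0.0027,-0.0031,0.176,0,0 | -0.0027,-0.0031,0.176,0,0 | -0.0027,-0.0031,0.176,0,0 | -0.0027,-0.0031,0.176,0,0 | -0.0027,-0.0031,0.176,0,0 | -0.0027,-0.0031,0.176,0,0 | -0.0027,-0.0031,0.176,0,0", "grip_n": 20}}

```text
time: 31.3
position: [0.5431, -0.4011, 0.2223]
tool_rot: [2.026, 2.401, 0.0]
ft_force: [0.8, 0.5, 0.7]
grip_width: 0.448
grip_force: 20.0
```

Call:
{"name": "hand_motion", "arguments": {"steps": "0,0,-0.0133,0,0 | 0,0,-0.0533,0,0 | 0,0,-0.1067,0,0 | 0,0,-0.1467,0,0 | 0,0,-0.1467,0,0 | 0,0,-0.1467,0,0"}}

```text
time: 31.9
position: [0.5429, -0.4012, 0.3329]
tool_rot: [2.026, 2.4, 0.001]
ft_force: [-0.3, 0.7, -1.4]
grip_width: 0.446
grip_force: 20.0
```

```bash
python3 -c "
from h import *
go(bay(T2,.0515),.168,T2[1])"
```

```text
shift [0.3156 0.1196 0.0014] turn -0.0 | grip at [ 0.543  -0.4012  0.1694] closing deg 9.7
```

To row units: 0.314 m / 0.75 = 0.4187, 0.119 m / 0.75 = 0.1587.

Call:
{"name": "hand_motion", "arguments": {"steps": "0.4187,0.1587,0,0,0 | 0.4187,0.1587,0,0,0 | 0.4187,0.1587,0,0,0 | 0.4187,0.1587,0,0,0 | 0.4187,0.1587,0,0,0 | 0.4187,0.1587,0,0,0 | 0.4187,0.1587,0,0,0 | 0.4187,0.1587,0,0,0 | 0.4187,0.1587,0,0,0 | 0.4187,0.1587,0,0,0 | 0.4187,0.1587,0.0533,0,0 | 0.4187,0.1587,0.0933,0,0 | 0.4187,0.1587,0.12,0,0 | 0.4187,0.1587,0.1333,0,0 | 0.4187,0.1587,0.1387,0,0 | 0.4187,0.1587,0.1387,0,0 | 0.4187,0.1587,0.1387,0,0"}}

```text
time: 33.6
position: [0.608, -0.0721, 0.2295]
tool_rot: [2.026, 2.399, 0.002]
ft_force: [0.0, 0.2, -1.6]
grip_width: 0.444
grip_force: 20.0
```

```bash
python3 t.py t5 T2b
```

```text
floor z 0.0027994505117655
x -1 570 rim mid off 0.0011 z 0.0153 slope deg 0.1
x 1 572 rim mid off 0.0001 z 0.0153 slope deg 0.09
y 1 1331 rim mid off 0.0004 z 0.0154 slope deg -0.09
shift [ 0.002   0.     -0.0839] turn -0.001 | grip at [ 0.6084 -0.0719  0.0661] closing deg 9.7
```

View pics/t5.png

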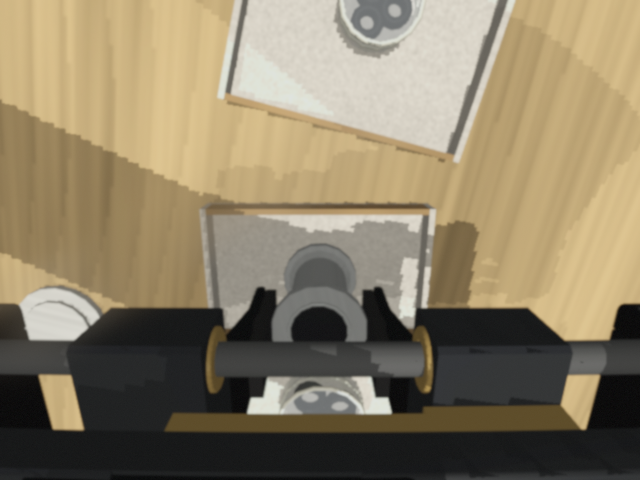

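The nipple hangs upright at (320,315) in the narrow bay, with the small box at (380,10) and the large box at (322,400) in place. I'll lower it the last few millimetres.

To row units: 0.003 m / 0.75 = 0.004, 0.002 m / 0.75 = 0.0027.

Call:
{"name": "hand_motion", "arguments": {"steps": "0,0,0.0027,0,0 | 0,0,0.004,0,0 | 0,0,0.004,0,0 | 0,0,0.004,0,0"}}

```text
time: 34.05
position: [0.6075, -0.0715, 0.2254]
tool_rot: [2.026, 2.401, 0.0]
ft_force: [-0.3, -0.1, -0.6]
grip_width: 0.447
grip_force: 20.0
```

Call:
{"name": "hand_motion", "arguments": {"steps": "0,0,0.0013,0,0 | 0,0,0.0013,0,0 | 0,0,0.0013,0,0"}}

```text
time: 34.35
position: [0.6078, -0.0716, 0.225]
tool_rot: [2.026, 2.401, 0.001]
ft_force: [-2.1, 1.1, 5.4]
grip_width: 0.443
grip_force: 20.0
```

To row units: -0.2 m / 0.75 = -0.2667, -0.14 m / 0.75 = -0.1867.

Call:
{"name": "hand_motion", "arguments": {"steps": "0,0,-0.0009,0,0 | 0,0,-0.0009,0,0.5 | 0,0,-0.0009,0,0.58 | 0,0,-0.0009,0,0.7 | 0,0,-0.0009,0,0.75 | 0,0,-0.0009,0,0.75 | 0,0,-0.0267,0,0.75 | 0,0,-0.08,0,0.75 | 0,0,-0.1333,0,1 | 0,0,-0.1867,0,1 | -0.1333,-0.1333,-0.1867,0,1 | -0.2667,-0.1333,-0.1867,0,1 | -0.2667,-0.1333,-0.1867,0,1 | -0.2667,-0.1333,-0.1867,0,1 | -0.2667,-0.1333,-0.1867,0,1 | -0.2667,-0.1333,-0.1867,0,1 | -0.2667,-0.1333,-0.1867,0,1"}}

```text
time: 36.05
position: [0.5423, -0.286, 0.3641]
tool_rot: [-2.028, -2.399, -0.001]
ft_force: [-0.4, -0.7, -0.8]
grip_width: 0.998
grip_force: 0.0
```

```bash
python3 - <<'E'
from h import *
p,d,P,c=look("top"); cv2.imwrite("pics/topF.png",cv2.resize(p[140:330,90:560],(800,323),interpolation=3)[:,:,::-1])
p,d,P,c=look("scene"); cv2.imwrite("pics/sceneF.png",p[:,:,::-1])
E
```

```text
(no output)
```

View pics/sceneF.png

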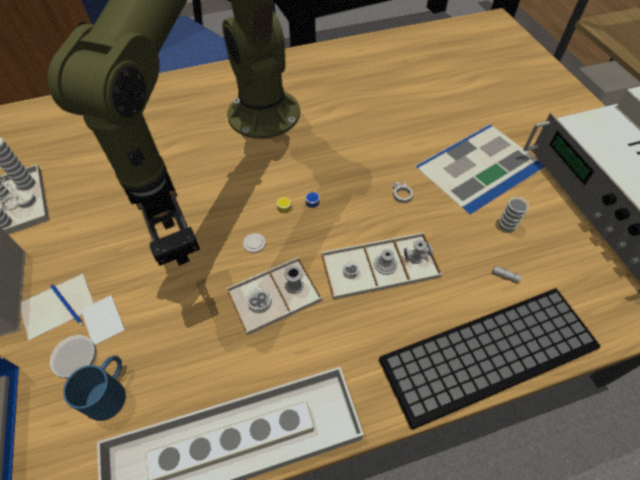

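All five pieces stand upright in their bays: large box (260,300), nipple (293,278), small box (351,268), reducer (387,262) and cross (420,250). The blank, clamp and stack haven't moved and the arm is clear, so I'm handing in.

```bash
python3 -c "
from bench import ctrl
print(ctrl.close_job())"
```

```text
the job is handed in; nothing more can be done
None
```

Both kits are made up and the job is handed in: all five parts stand upright in their bays, and the blank flange, clamp and stack are where they were.

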